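# Unlatch and hold open the fittings crate

## Robot

A 6-joint arm with a two-finger parallel gripper is mounted at the origin on the work surface. World frame = base frame: x ahead of the robot, y to its left, z up, the work surface at z = 0. Lengths are in mm, angles in rad, forces in N, time in s.
With the tool pointing down it reaches from about 275 to 750 mm from the base axis. Payload 10.2 kg.
Tool frame: the origin (TCP) lies midway between the tips of the shut fingers; the grasp point (between the pads) lies 19 mm behind it; z points along the fingers, x is the direction in which the jaws open and shut, and the axes are right-handed (so a half turn about z gives the same grasp; the last joint's range is limited). The gripper opens to 88 mm and grips with 3 to 60 N. Pads are 18 mm wide; open, the fingers measure 123 mm over their backs; the gripper's body (75 mm by 187 mm) begins 45 mm behind the grasp point.
Start: joints at [0.99, 0.313, 1.498, -0, 1.331, -0.223], TCP at [183.875, 491.753, 238.72] pointing down, gripper open.
Joint ranges: [-2.94, 2.94], [-0.97, 2.17], [0.19, 2.56], [-1.23, 4.37], [0.02, 3.11], [-2.88, 2.88]. Speed limits (rad/s): [2.39, 2.39, 3.01, 3.14, 3.14, 3.14].

## Interface

Orientations are given as [roll, pitch, yaw] about the fixed x, y, z axes, in that order (R = Rz(yaw) Ry(pitch) Rx(roll)).
In Python, from rig import monitor, imaging, arm gives the robot as it stands.
- The arm moves only by the tool arm_command, never from a script. Its argument "deltas" is text: rows parted by semicolons, each of 6 numbers parted by spaces: the shift along the world's x, y, z in mm, then the turn, a rotation vector about the world's x, y, z in degrees. A call has 1 to 8 rows; each row shifts and turns the commanded pose from where the row before left it; what a row does not reach is not made up. A row lasts 1/8 s, in which the tool goes at most 62.5 mm and 10.7 degrees, less where a joint would pass 70% of its speed; a pose out of reach is approached as far as the arm can. A call is refused whole if a number of a shift passes 62.5 or a number of a turn 10.7, either way. A call with a gripper value outside its range is refused whole. "grip" is the finger opening in mm, from 0 to 88.1, set as the call begins (left out, the last holds). The fingers move at their own pace and stop on an object; "grip_force" is the grip in N (left out, the last holds). Time passes only in rows, so rows that do not move let the fingers close. It gives the time, the measured TCP pose, the force and the opening at its end, in the units of the state.
- monitor.get_state(): the state, without advancing time (a new reading comes with each control period).
- imaging.capture(name): name is "side" or "top" or "wrist"; returns (picture, depth): 420x560x3 uint8, blue, green, red; 420x560 float32, mm along the optical axis (not along the pixel's ray), 0 where there is no reading.
- imaging.camera_params(name): a dict with "mtx" (3x3 intrinsics, pixels), "dist" ([k1, k2, p1, p2, k3] as OpenCV has them; the pictures are not rectified), "rvec" (rotation vector, rad) and "tvec" (3), from world to camera coordinates, as OpenCV has them; the wrist camera has in their place "T_tool_cam" (4x4, takes a point from camera to tool coordinates, whose origin is the TCP and whose axes are the tool frame's). Camera axes: x right, y down, z forward; pixel columns grow to the right and rows downward; lengths in mm; the calibration is good to about 2 mm. A picture is of the moment at which its call begins: read the wrist's pose just before it. camera_params takes no time and is no camera call.
- arm.job_done(): hands the job in, once; it reports no verdict.
The state is a dict: "t": time; "joints": joint angles; "joint_velocities": joint speeds; "tau": joint torques, N m; "ee_pos": TCP position; "orientation": TCP orientation; "wrist_force": force on the tool from outside, world axes, zero at the start; "wrist_torque": the same for the moment, N m; "grip_width": finger opening in mm.
Only numpy, scipy, OpenCV 4.12 (cv2) and the standard library are available. Lean on these libraries where they do the work, as an engineer would, in place of code of your own. Each camera call takes 0.05 s, during which the arm holds its last target.

## Task

Open the gate of the plywood fittings crate on the bench so that I can reach in: pinch the catch with the flat tabs fully together first, then the catch with the round pegs, leaving both released. Then swing the gate towards you by its upright post, past the click of its detent, until it stands wide open, square to the crate front or further, and keep holding it there: it pulls itself back, so finish while still holding the gate. Leave the glue bottle, the jar and the wood offcut where they are.

Things in the scene. Friction and masses are not known exactly. Their poses are not given: they have to be found in the camera images.
- crate: plywood crate fixed to the bench, 180 mm deep (x), 200 mm wide (y); origin at bench level, 80 mm behind its front face; -x is the front with the gate, roughly towards the robot; +y the hinge side. A deck over its front half (top at 105 mm) carries the two catches side by side, either one nearer the hinge. Outside the hinge-side corner a steel bracket with the detent reaches up to 151 mm.
- gate (a joint): gate angle, rad: 0 = shut, grows as the free end swings out to the front (clockwise seen from above), stop at 1.75. Board 174 mm long, 12 mm thick, top edge 135 mm above the bench. A spring pulls it shut (about 2.5 N at the post at a right angle); a sprung detent resists between 0.5 and 1.0 rad (2 to 3 N more at the post). Let go, it falls back to the detent.
- gate_hinge (a point): point on the vertical hinge axis of the gate, level with the top edge of the gate (135 mm above the bench)
- gate_handle (a point): on the axis of the upright round steel post on the gate's top edge, 165 mm from the hinge axis: post 16 mm in diameter, from 135 to 195 mm above the bench; this point is at 175 mm, 20 mm below its top. Moves with the gate; its y axis points from the post to the hinge.
- flat_catch_mid (a point): midway between the two upright flat tabs (26 mm wide, 6 mm thick) of one steel catch, 175 mm above the bench; tops at 190 mm. One tab stands in front, one behind along the point's x (axes as the crate's), 54 mm over their outer faces as found, about 24 mm when pinched to the stop. A hook arm runs from the front tab forward over the gate, its top at 145 mm: keep fingertips above 150 mm.
- flat_catch (a joint): lean of the front flat tab and its hook, rad: 0 = as found, hooked over the gate; grows as the pair is pinched together; 0.30 = at its stop (pinch it all the way). The hook is clear of the gate above about 0.2. The two tabs are linked and lean in equally. It takes about 2 N of pinch and stays where it is left (no spring).
- peg_catch_mid (a point): midway between the two upright round pegs (10 mm in diameter) of the other steel catch, 175 mm above the bench; tops at 190 mm. One peg stands in front, one behind along the point's x (axes as the crate's), 58 mm over their outer sides as found, about 28 mm when pinched to the stop. Hook arm as on the flat catch. The catches are about 65 mm apart, side by side.
- peg_catch (a joint): lean of the front round peg and its hook, rad: 0 = as found, hooked over the gate; grows as the pair is pinched together; 0.30 = at its stop (pinch it all the way). The hook is clear of the gate above about 0.2. The two pegs are linked and lean in equally. It takes about 2 N of pinch and stays where it is left (no spring).
- glue: white glue bottle, 56 mm in diameter, 150 mm tall, origin at the centre of its underside; bystander
- jar: jar with steel cap, 66 mm in diameter, 80 mm tall, origin at the centre of its underside; bystander
- offcut: wood offcut 100 x 60 x 35 mm, origin at the centre of its underside; bystander

How it is judged:
By the outcome, as a careful person would: the job done as asked, in the order asked, and still so for the second after the job is handed in, while the arm keeps its last pose, push and grip.
It also fails if it takes over 51 s, if anything falls off the work surface, if the arm or the gripper's body presses on something with over 40 N, if the wrist force passes 120 N, or if a joint passes its speed limit or range.

## Working session

There is one attempt and no reset: what is moved stays moved. The work goes in short steps, Python scripts to look and compute and a tool call to move; the robot and the scene stay as the last step left them, time stands still between calls to the robot, and variables do not carry over. Pictures are saved under pics/ and viewed, and the job is handed in when it is done.

Besides the shell and the picture viewer there is one more tool, called after ">>>" as a command line: name --argument value ..., lists and objects as JSON in quotes. arm_command: Moves the arm, as the interface text tells. Its arguments: {"type":"object","properties":{"deltas":{"type":"string"},"grip":{"type":"number"},"grip_force":{"type":"number"}},"required":["deltas"]}

```bash
ls; mkdir -p pics; python3 - <<'E'
from rig import monitor, imaging, arm
import cv2,numpy as np
print(monitor.get_state())
for n in ["side","top","wrist"]:
    p,d=imaging.capture(n); cv2.imwrite(f"pics/{n}0.png",p); np.save(f"pics/{n}0.npy",d)
    print(n,imaging.camera_params(n))
E
```

```text
pics
{'t': 0.0, 'joints': array([ 9.89616697e-01,  3.13429296e-01,  1.49843197e+00, -2.16256771e-06,
        1.33098464e+00, -2.23394188e-01]), 'joint_velocities': array([ 9.17917684e-04, -1.41724650e-04, -3.40503516e-05,  1.10647000e-03,
        5.57218083e-04,  1.35656127e-03]), 'tau': array([-5.35128174e-05, -4.02199709e+01, -2.52274436e+01,  6.94464147e-02,
        3.51676543e-02, -1.02806034e-04]), 'ee_pos': array([183.72771794, 491.54266616, 238.17358311]), 'orientation': array([-3.14131705e+00,  1.22257900e-03,  1.21301157e+00]), 'wrist_force': array([ 0.1335345 ,  0.32294798, -0.06992409]), 'wrist_torque': array([0.02029205, 0.04137505, 0.02673133]), 'grip_width': 88.08542207432049}
side {'mtx': array([[454.38301133,   0.        , 278.99537266],
       [  0.        , 454.38301133, 209.77656329],
       [  0.        ,   0.        ,   1.        ]]), 'dist': array([-0.02794096,  0.        ,  0.        ,  0.        ,  0.        ]), 'rvec': array([ 0.98190118, -2.58378232,  0.87480124]), 'tvec': array([391.89899246, 420.8620806 , 782.12056719])}
top {'mtx': array([[532.45721462,  
[... 238 characters left out ...]
46, -2.1632876 ,  0.15285155]), 'tvec': array([ -95.04533957,  608.90580972, 1389.22439672])}
wrist {'mtx': array([[296.25632341,   0.        , 281.73961791],
       [  0.        , 296.25632341, 209.21256416],
       [  0.        ,   0.        ,   1.        ]]), 'dist': array([-0.03966861,  0.        ,  0.        ,  0.        ,  0.        ]), 'T_tool_cam': array([[ 9.99998767e-01, -7.87388276e-04, -1.35896547e-03,
        -1.29522940e+00],
       [ 1.17088530e-03,  9.50437548e-01,  3.10913325e-01,
        -8.18378146e+01],
       [ 1.04680230e-03, -3.10914532e-01,  9.50437298e-01,
        -1.45415200e+02],
       [ 0.00000000e+00,  0.00000000e+00,  0.00000000e+00,
         1.00000000e+00]])}
```

View pics/top0.png

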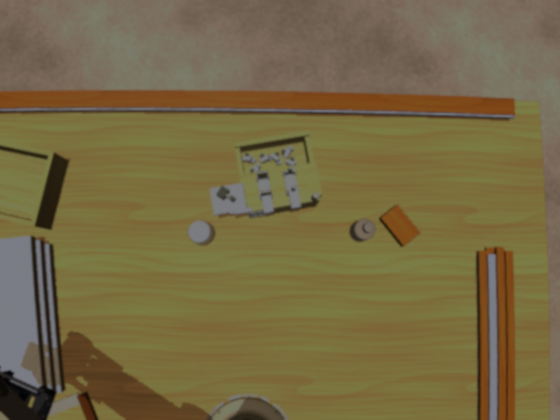

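View pics/side0.png

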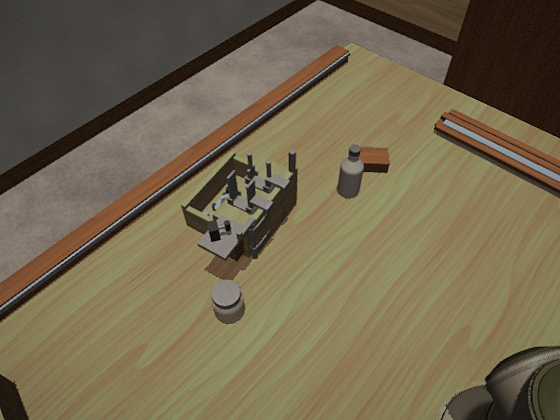

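View pics/wrist0.png

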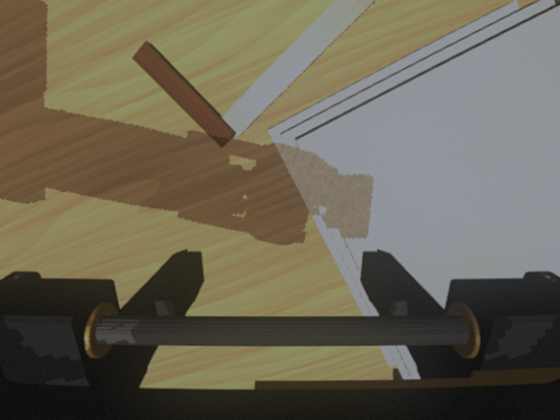

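```bash
python3 - <<'E'
import cv2
t=cv2.imread("pics/top0.png")[120:250,180:340]; cv2.imwrite("pics/tc.png",cv2.resize(t,None,fx=5,fy=4.6,interpolation=cv2.INTER_CUBIC)[:600])
t=cv2.resize(cv2.imread("pics/top0.png")[125:225,200:330],None,fx=6,fy=6,interpolation=cv2.INTER_CUBIC); cv2.imwrite("pics/tc.png",cv2.convertScaleAbs(t,alpha=1.4))
t=cv2.resize(cv2.imread("pics/side0.png")[140:280,170:310],None,fx=4.25,fy=4.25,interpolation=cv2.INTER_CUBIC); cv2.imwrite("pics/sc.png",cv2.convertScaleAbs(t,alpha=1.4))
E
```

```text
(no output)
```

View pics/tc.png

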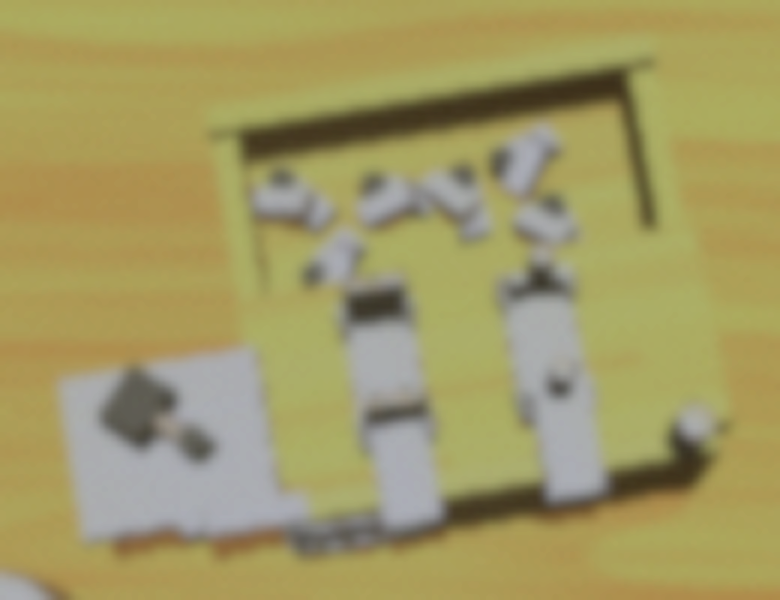

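View pics/sc.png

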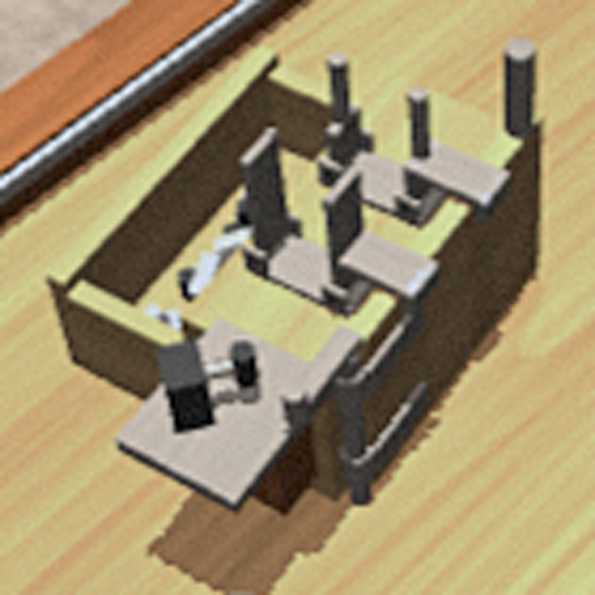

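```bash
cat > h.py <<'E'
import numpy as np,cv2
from rig import monitor, imaging, arm
def ray(n,uv,z,T=None):
    c=imaging.camera_params(n)
    q=cv2.undistortPoints(np.array([[uv]],float),c["mtx"],c["dist"])[0,0]
    d=np.array([q[0],q[1],1.])
    if n=="wrist":
        M=T@c["T_tool_cam"]; R=M[:3,:3]; o=M[:3,3]; w=R@d
    else:
        R=cv2.Rodrigues(c["rvec"])[0]; o=-R.T@c["tvec"]; w=R.T@d
    return o+w*(z-o[2])/w[2]
def pose():
    from scipy.spatial.transform import Rotation as Ro
    s=monitor.get_state(); T=np.eye(4); T[:3,:3]=Ro.from_euler("xyz",s["orientation"]).as_matrix(); T[:3,3]=s["ee_pos"]; return T
def proj(n,P,T=None):
    c=imaging.camera_params(n); P=np.atleast_2d(P).astype(float)
    if n=="wrist":
        M=np.linalg.inv(T@c["T_tool_cam"]); r=cv2.Rodrigues(M[:3,:3])[0]; t=M[:3,3]
    else: r,t=c["rvec"],c["tvec"]
    return cv2.projectPoints(P,r,t,c["mtx"],c["dist"])[0][:,0]
E
python3 - <<'E'
from h import *
np.set_printoptions(precision=1,suppress=True)
S=lambda u,v:(170+u/4.25,140+v/4.25)
Tt=lambda u,v:(200+u/6,125+v/6)
for nm,s,z in [("post",(519,48),195),("pegR",(338,62),190),("pegF",(418,95),190),("flatR",(260,145),190),("flatF",(345,185),190)]:
    print(nm,ray("side",S(*s),z))
for nm,s,z in [("post",(697,420),195),("pegR",(542,272),190),("pegF",(562,368),190),("flatR",(374,290),190),("flatF",(394,402),190),("hookP",(577,500),145),("hookF",(412,530),145),("cornBL",(212,132),135),("cornBR",(655,58),135)]:
    print(nm,ray("top",Tt(*s),z))
for nm,uv,z in [("jar",(201,231),80),("glue",(369,227),150)]: print(nm,ray("top",uv,z))
E
```

```text
post [ 630.6 -161.7  195. ]
pegR [695.5 -98.6 190. ]
pegF [ 650.  -108.3  190. ]
flatR [684.9 -33.7 190. ]
flatF [636.3 -42.4 190. ]
post [ 630.7 -164.3  195. ]
pegR [ 690.7 -102.3  190. ]
pegF [ 651.8 -110.5  190. ]
flatR [682.5 -34.9 190. ]
flatF [637.2 -43.5 190. ]
hookP [ 604.1 -119.1  145. ]
hookF [590.9 -51.2 145. ]
cornBL [759.7  35.1 135. ]
cornBR [ 794.4 -151.7  135. ]
jar [550.2 123.2  80. ]
glue [ 559.  -299.4  150. ]
```

>>> arm_command --deltas "30 -33 0 0 0 -3.7; 30 -33 0 0 0 -3.7; 30 -33 0 0 0 -3.7; 30 -33 0 0 0 -3.7; 30 -33 0 0 0 -3.7; 30 -33 0 0 0 -3.7; 30 -33 0 0 0 -3.7; 30 -33 0 0 0 -3.7"

```text
t: 1.15
ee_pos: [424.7, 226.5, 238.6]
orientation: [-3.141, 0.0, 0.694]
wrist_force: [0.7, 0.3, 0.5]
grip_width: 87.8
```

>>> arm_command --deltas "30 -33 0 0 0 -3.7; 30 -33 0 0 0 -3.7; 30 -33 0 0 0 -3.7; 30 -33 0 0 0 -3.7; 30 -33 0 0 0 -3.7; 30 -33 0 0 0 -3.7; 28 -35 0 0 0 -3.7; 28 -34 0 0 0 -3.5; 0 0 0 0 0 0"

```text
invalid input at $.deltas: expected 1 to 8 rows
```

>>> arm_command --deltas "30 -33 0 0 0 -3.7; 30 -33 0 0 0 -3.7; 30 -33 0 0 0 -3.7; 30 -33 0 0 0 -3.7; 30 -33 0 0 0 -3.7; 30 -33 0 0 0 -3.7; 28 -35 0 0 0 -3.7; 28 -34 0 0 0 -3.5"

```text
t: 2.15
ee_pos: [660.6, -40.5, 238.4]
orientation: [-3.141, 0.001, 0.181]
wrist_force: [0.8, 0.3, 0.1]
grip_width: 88.1
```

```bash
python3 - <<'E'
from h import *
T=pose(); np.save("pics/T1.npy",T); print(T)
p,d=imaging.capture("wrist"); cv2.imwrite("pics/w1.png",p)
q=proj("wrist",[[660.5,-38.7,190],[672,-105,190],[630.6,-163,195]],T); print(q)
E
```

```text
[[ 9.83647608e-01  1.80102748e-01 -6.19498123e-04  6.60556863e+02]
 [ 1.80102873e-01 -9.83647768e-01  1.51011671e-04 -4.04555869e+01]
 [-5.82170330e-04 -2.60115661e-04 -9.99999797e-01  2.38359313e+02]
 [ 0.00000000e+00  0.00000000e+00  0.00000000e+00  1.00000000e+00]]
[[284.48420983 229.39067739]
 [283.5159244  309.58778825]
 [221.22624738 363.57030567]]
```

View pics/w1.png

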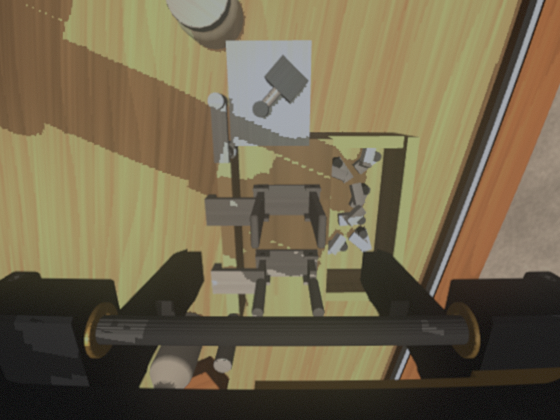

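```bash
python3 - <<'E'
import cv2
t=cv2.resize(cv2.imread("pics/w1.png")[170:390,180:380],None,fx=2.7,fy=2.7,interpolation=cv2.INTER_CUBIC); cv2.imwrite("pics/w1c.png",cv2.convertScaleAbs(t,alpha=2))
E
```

```text
(no output)
```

View pics/w1c.png

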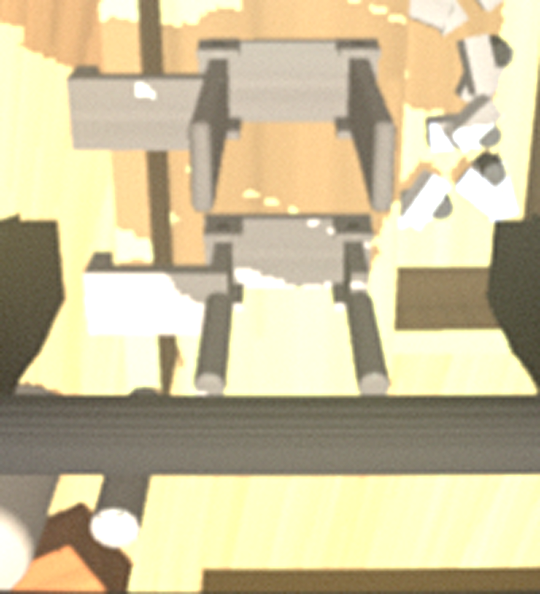

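```bash
python3 - <<'E'
from h import *
T=np.load("pics/T1.npy")
np.set_printoptions(precision=1,suppress=True)
C=lambda u,v:(180+u/2.7,170+v/2.7)
P={k:ray("wrist",C(*uv),z,T) for k,uv,z in [("fF",(201,167),190),("fR",(383,165),190),("pF",(210,382),190),("pR",(374,382),190),("post",(115,527),195)]}
print(P); print((P["fF"]+P["fR"])/2,(P["pF"]+P["pR"])/2, np.linalg.norm(P["fF"]-P["fR"]),np.linalg.norm(P["pF"]-P["pR"]))
E
```

```text
{'fF': array([640. , -44.4, 190. ]), 'fR': array([686.7, -35.3, 190. ]), 'pF': array([ 652.6, -110.4,  190. ]), 'pR': array([ 699.2, -101.9,  190. ]), 'post': array([ 631.9, -164.5,  195. ])}
[663.3 -39.8 190. ] [ 675.9 -106.1  190. ] 47.615010457811266 47.43439999439054
```

>>> arm_command --deltas "2.5 0.7 -20 0 0 0; 0 0 -30 0 0 0; 0 0 -20 0 0 0; 0 0 -10 0 0 0; 0 0 0 0 0 0" --grip 88 --grip_force 15

```text
t: 2.82
ee_pos: [662.2, -38.5, 158.4]
orientation: [-3.141, 0.001, 0.183]
wrist_force: [0.6, -0.2, -0.1]
grip_width: 87.7
```

>>> arm_command --deltas "0 0 0 0 0 0; 0 0 0 0 0 0; 0 0 0 0 0 0; 0 0 0 0 0 0; 0 0 0 0 0 0; 0 0 0 0 0 0; 0 0 0 0 0 0; 0 0 0 0 0 0" --grip 15

```text
t: 3.82
ee_pos: [664.3, -38.2, 158.8]
orientation: [3.141, -0.006, 0.183]
wrist_force: [13.2, 1.5, -5.1]
grip_width: 28.1
```

>>> arm_command --deltas "2.5 0.5 0 0 0 0; 0 0 0 0 0 0; 0 0 0 0 0 0; 0 0 0 0 0 0" --grip_force 20

```text
t: 4.32
ee_pos: [664.6, -38.1, 158.7]
orientation: [-3.142, 0.001, 0.183]
wrist_force: [-3.1, -1.5, 0.7]
grip_width: 27.5
```

```bash
python3 - <<'E'
from h import *
T=pose(); 
p,d=imaging.capture("wrist"); cv2.imwrite("pics/w2.png",p)
p,d=imaging.capture("side"); cv2.imwrite("pics/s2.png",cv2.resize(p[130:280,160:310],None,fx=4,fy=4,interpolation=cv2.INTER_CUBIC))
E
```

```text
(no output)
```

View pics/w2.png

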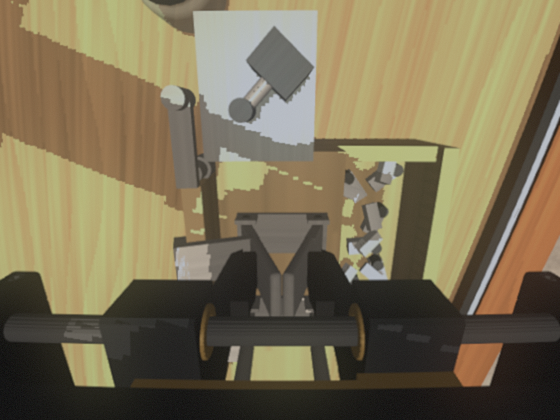

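View pics/s2.png

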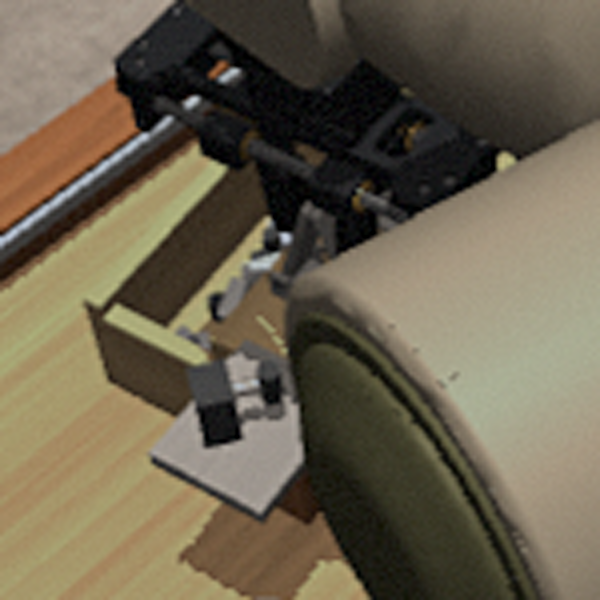

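>>> arm_command --deltas "0 0 0 0 0 0; 0 0 0 0 0 0; 0 0 0 0 0 0" --grip_force 30

```text
t: 4.8
ee_pos: [664.6, -38.1, 158.6]
orientation: [-3.142, 0.001, 0.183]
wrist_force: [-6.6, -1.9, 1.1]
grip_width: 26.5
```

>>> arm_command --deltas "0 0 0 0 0 0; 0 0 0 0 0 0; 0 0 0 0 0 0; 0 0 30 0 0 0; 0 0 40 0 0 0; 0 0 10 0 0 0; 0 0 0 0 0 0" --grip 88 --grip_force 15

```text
t: 5.68
ee_pos: [664.9, -38.0, 238.3]
orientation: [-3.142, -0.0, 0.183]
wrist_force: [0.2, 0.1, -0.4]
grip_width: 88.2
```

```bash
python3 - <<'E'
from h import *
T=pose(); np.save("pics/T3.npy",T);print(T[:3,3])
p,d=imaging.capture("wrist"); cv2.imwrite("pics/w3.png",cv2.convertScaleAbs(cv2.resize(p[170:390,180:380],None,fx=2.7,fy=2.7,interpolation=cv2.INTER_CUBIC),alpha=2))
E
```

```text
[664.89579781 -37.99253688 238.30309143]
```

View pics/w3.png

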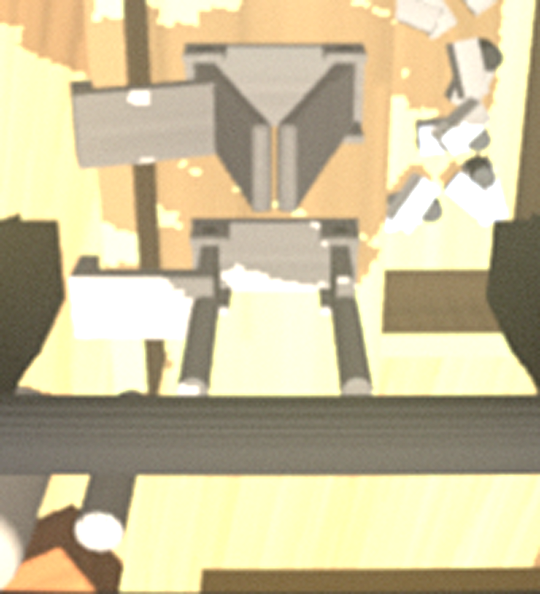

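```bash
python3 - <<'E'
from h import *
T=np.load("pics/T3.npy")
np.set_printoptions(precision=1,suppress=True)
C=lambda u,v:(180+u/2.7,170+v/2.7)
P={k:ray("wrist",C(*uv),z,T) for k,uv,z in [("fmid",(275,167),188),("pF",(191,385),190),("pR",(356,385),190),("post",(99,530),195)]}
print(P); print((P["pF"]+P["pR"])/2)
E
```

```text
{'fmid': array([663.5, -39.2, 188. ]), 'pF': array([ 651.8, -109.9,  190. ]), 'pR': array([ 698.8, -101.2,  190. ]), 'post': array([ 631.9, -164.2,  195. ])}
[ 675.3 -105.6  190. ]
```

>>> arm_command --deltas "6 -34 0 0 0 0; 5.6 -33 0 0 0 0; 0 0 -20 0 0 0; 0 0 -30 0 0 0; 0 0 -20 0 0 0; 0 0 -10 0 0 0; 0 0 0 0 0 0" --grip 88

```text
t: 6.6
ee_pos: [676.1, -104.9, 157.6]
orientation: [-3.141, 0.002, 0.183]
wrist_force: [-0.1, 0.1, 0.6]
grip_width: 87.9
```

>>> arm_command --deltas "0 0 0 0 0 0; 0 0 0 0 0 0; 0 0 0 0 0 0; 0 0 0 0 0 0; 0 0 0 0 0 0; 0 0 0 0 0 0; 0 0 0 0 0 0; 0 0 0 0 0 0" --grip 15 --grip_force 20

```text
t: 7.6
ee_pos: [676.9, -105.0, 158.8]
orientation: [3.141, -0.001, 0.183]
wrist_force: [5.0, 1.2, 1.8]
grip_width: 29.7
```

>>> arm_command --deltas "0.5 0 0 0 0 0; 0 0 0 0 0 0; 0 0 0 0 0 0; 0 0 0 0 0 0" --grip_force 30

```text
t: 8.1
ee_pos: [677.0, -105.0, 158.8]
orientation: [-3.142, 0.0, 0.183]
wrist_force: [2.6, 1.1, 2.5]
grip_width: 28.2
```

>>> arm_command --deltas "0 0 0 0 0 0; 0 0 0 0 0 0; 0 0 0 0 0 0; 0 0 30 0 0 0; 0 0 40 0 0 0; 0 0 10 0 0 0; 0 0 0 0 0 0" --grip 88

```text
t: 8.98
ee_pos: [676.9, -105.1, 238.2]
orientation: [-3.141, 0.0, 0.183]
wrist_force: [-0.6, -0.7, -0.3]
grip_width: 88.2
```

```bash
python3 - <<'E'
from h import *
T=pose(); np.save("pics/T4.npy",T);print(T[:3,3])
p,d=imaging.capture("wrist"); cv2.imwrite("pics/w4.png",cv2.convertScaleAbs(cv2.resize(p[80:310,150:350],None,fx=2.6,fy=2.6,interpolation=cv2.INTER_CUBIC),alpha=2))
E
```

```text
[ 676.86136498 -105.05608713  238.16265454]
```

View pics/w4.png

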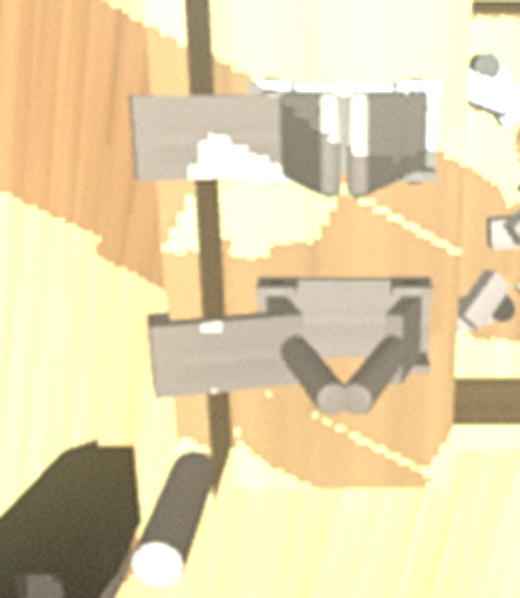

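```bash
python3 - <<'E'
from h import *
T=np.load("pics/T4.npy")
p=ray("wrist",(150+158/2.6,80+562/2.6),195,T);print(p)
a=0.183
for p in [p+[1,0.5,0]]:
    y=np.array([-np.sin(a),np.cos(a)]);x=np.array([np.cos(a),np.sin(a)])
    h=p[:2]+165*y;print("hinge",h)
    last=None
    for th in np.arange(0,1.701,.1):
        q=h-165*(y*np.cos(th)+x*np.sin(th)); print(round(th,2),q.round(1),None if last is None else (q-last).round(1)); last=q
E
```

```text
[ 632.16107108 -164.03640751  195.        ]
hinge [603.13432249  -1.29154821]
0.0 [ 633.2 -163.5] None
0.1 [ 616.8 -165.7] [-16.3  -2.2]
0.2 [ 600.3 -166.3] [-16.5  -0.5]
0.3 [ 583.9 -165.2] [-16.5   1.1]
0.4 [ 567.6 -162.4] [-16.3   2.7]
0.5 [ 551.7 -158.1] [-15.9   4.4]
0.6 [ 536.3 -152.2] [-15.4   5.9]
0.7 [ 521.6 -144.7] [-14.7   7.4]
0.8 [ 507.7 -135.9] [-13.9   8.9]
0.9 [ 494.7 -125.7] [-13.   10.2]
1.0 [ 482.8 -114.2] [-11.9  11.4]
1.1 [ 472.2 -101.6] [-10.7  12.6]
1.2 [462.8 -88.1] [-9.4 13.6]
1.3 [454.8 -73.6] [-8.  14.4]
1.4 [448.4 -58.5] [-6.5 15.2]
1.5 [443.4 -42.7] [-4.9 15.7]
1.6 [440.1 -26.6] [-3.3 16.2]
1.7 [438.4 -10.2] [-1.7 16.4]
```

>>> arm_command --deltas "-22 -29 0 0 0 0; -21.7 -29.5 0 0 0 0; 0 0 -20 0 0 0; 0 0 -30 0 0 0; 0 0 -20 0 0 0; 0 0 -9 0 0 0; 0 0 0 0 0 0" --grip 88

```text
t: 9.9
ee_pos: [633.0, -163.4, 158.8]
orientation: [-3.141, 0.001, 0.183]
wrist_force: [0.8, -0.8, 0.8]
grip_width: 88.3
```

>>> arm_command --deltas "0 0 0 0 0 0; 0 0 0 0 0 0; 0 0 0 0 0 0; 0 0 0 0 0 0; 0 0 0 0 0 0; 0 0 0 0 0 0; 0 0 0 0 0 0; 0 0 0 0 0 0" --grip 8 --grip_force 30

```text
t: 10.9
ee_pos: [633.0, -163.6, 159.7]
orientation: [-3.141, 0.001, 0.183]
wrist_force: [-1.9, -1.4, 0.7]
grip_width: 15.3
```

>>> arm_command --deltas "-8.2 -1.3 0 0 0 -2.9; -8.2 -0.9 0 0 0 -2.9; -8.2 -0.4 0 0 0 -2.8; -8.2 -0.1 0 0 0 -2.8; -8.2 0.4 0 0 0 -2.9; -8.2 0.7 0 0 0 -2.9; 0 0 0 0 0 0"

```text
t: 11.78
ee_pos: [583.9, -165.3, 159.7]
orientation: [3.141, 0.0, -0.117]
wrist_force: [0.6, -1.6, -0.9]
grip_width: 15.2
```

>>> arm_command --deltas "-8.2 1.2 0 0 0 -2.9; -8.1 1.6 0 0 0 -2.8; -8 2 0 0 0 -2.9; -7.9 2.4 0 0 0 -2.8; -7.8 2.8 0 0 0 -2.9; -7.6 3.1 0 0 0 -2.8; -7.4 3.5 0 0 0 -2.9; -7.3 3.9 0 0 0 -2.8"

```text
t: 12.78
ee_pos: [522.4, -145.4, 159.7]
orientation: [3.141, -0.002, -0.515]
wrist_force: [4.4, -4.0, -6.2]
grip_width: 15.1
```

>>> arm_command --deltas "-7.1 4.3 0 0 0 -2.9; -6.8 4.6 0 0 0 -2.9; -6.6 5 0 0 0 -2.8; -6.4 5.2 0 0 0 -2.9; -6.1 5.6 0 0 0 -2.8; -5.8 5.8 0 0 0 -2.9; -5.5 6.2 0 0 0 -2.9; -5.2 6.4 0 0 0 -2.8"

```text
t: 13.78
ee_pos: [472.5, -101.7, 159.7]
orientation: [3.141, -0.001, -0.915]
wrist_force: [1.3, -1.6, -2.5]
grip_width: 14.6
```

>>> arm_command --deltas "-4.9 6.7 0 0 0 -2.9; -4.5 6.9 0 0 0 -2.9; -4.2 7.1 0 0 0 -2.8; -3.8 7.3 0 0 0 -2.9; -3.4 7.5 0 0 0 -2.8; -3 7.6 0 0 0 -2.9; -2.7 7.8 0 0 0 -2.9; -2.3 7.9 0 0 0 -2.8"

```text
t: 14.78
ee_pos: [444.0, -42.8, 159.7]
orientation: [-3.141, -0.001, -1.315]
wrist_force: [3.2, -1.6, -4.9]
grip_width: 15.1
```

>>> arm_command --deltas "-1.8 8 0 0 0 -2.9; -1.5 8.1 0 0 0 -2.9; -1.1 8.1 0 0 0 -2.8; 0 0 0 0 0 0; 0 0 0 0 0 0"

```text
t: 15.4
ee_pos: [439.7, -18.9, 159.7]
orientation: [-3.14, -0.0, -1.463]
wrist_force: [5.5, -1.5, -6.4]
grip_width: 14.9
```

```bash
python3 - <<'E'
from h import *
T=pose(); np.save("pics/T5.npy",T);print(T[:3,3],monitor.get_state()["wrist_force"])
p,d=imaging.capture("wrist"); cv2.imwrite("pics/w5.png",p)
p,d=imaging.capture("top"); cv2.imwrite("pics/t5.png",cv2.convertScaleAbs(cv2.resize(p[110:300,180:400],None,fx=3,fy=3,interpolation=cv2.INTER_CUBIC),alpha=1.4))
p,d=imaging.capture("side"); cv2.imwrite("pics/s5.png",p)
E
```

```text
[439.70005895 -18.91658988 159.7155733 ] [ 5.53158082 -1.49503708 -6.41991063]
```

View pics/w5.png

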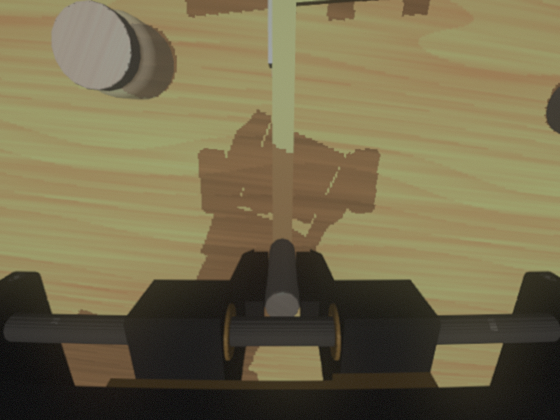

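View pics/t5.png

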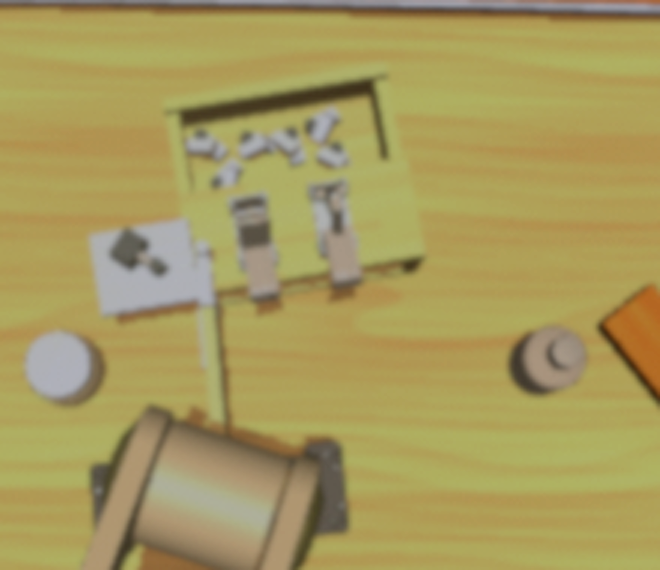

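View pics/s5.png

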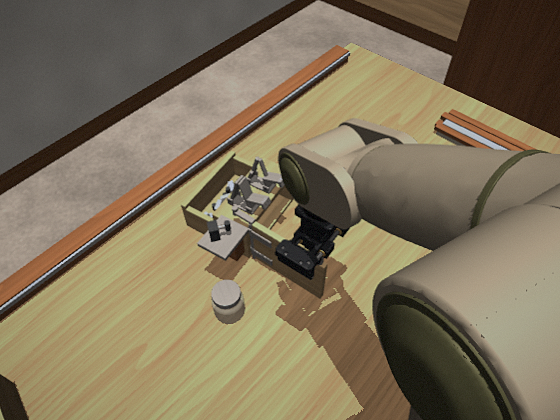

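```bash
python3 - <<'E'
from rig import arm
print(arm.job_done())
E
```

```text
the job is handed in; nothing more can be done
None
```

I opened the gate, and the arm is still holding it wide open. I pinched the flat-tab catch to its stop first, then the round-peg catch. Then I gripped the post and swung the gate past its detent. The job was handed in with about 15.6 of the 51 s used.

My last checks:
- **Gate:** at about 1.65 rad, roughly 94° from shut, worked out from the tool pose and the hinge position I had measured. The wrist view shows the gate lined up with the tool.
- **Grip:** the fingers are still closed on the post. The opening reads 14.9 mm on the 16 mm post, and the wrist force is under 10 N.
- **Catches:** both looked fully pinched in the wrist pictures taken after each was let go, and still looked released in the final top view. The openings at full pinch were 26.5 mm for the flat tabs and 28.2 mm for the pegs, against the 24 and 28 mm you gave. Fingertip position and some give probably explain the flat-tab difference, but I didn't test that.
- **Bystanders:** the arm never went near the glue bottle, jar or offcut. All three look unmoved in the final top view, where the offcut is partly cut off by the crop.

While pinching the flat catch, the tool was about 2 mm off centre and the wrist force reached about 13 N. I corrected that before the full squeeze. No other checks failed or disagreed.

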